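# Start the kitchen timers in cooking order

## Task

Start three of the kitchen timers on the serving counter in this order: the large round one, then the oblong one, then the small round one, by gently pressing the round key on top of each with a fingertip until it is fully down and stays down. Do not pick up, tip or push the timers out of place, and leave the square timer, the pot, the bowls, the cup and the rice paddle alone.

Things in the scene. Friction and masses are not known exactly. Their poses are not given: they have to be found in the camera images.
- big_timer: Large round timer: white plastic disc 78 mm in diameter, housing 34 mm high, about 0.25 kg, standing loose on the counter on a rubber foot; small dark display on one side. Origin at the centre of its underside, z up; any yaw.
- big_key (a joint): Travel of its key, a round plunger in the middle of the timer's top: 0 = up, 0.006 = fully down (m). About 3 N starts it moving, about 5 N brings it down to a solid stop; friction holds it wherever it is left. Its cap is soft: it gives 0.4 mm per N (up to 6 mm, not counted here) and recovers, so a slow push (15 mm/s) stopped at 6 to 8 N is enough and gentle.
- big_key_top (a point): Centre of the flat top of that key's dark grey rubber cap, 28 mm across; untouched, 53 mm above the counter while the key is up (19 mm above the housing's top) and 47 mm when it is down (13 mm above the housing).
- oblong_timer: Oblong timer: white plastic box, 44 mm along its x and 100 mm along its y, housing 34 mm high, about 0.25 kg, standing loose on the counter on a rubber foot; small dark display on one side. Origin at the centre of its underside, z up; any yaw.
- oblong_key (a joint): Travel of its key, a round plunger in the middle of the timer's top: 0 = up, 0.006 = fully down (m). About 3 N starts it moving, about 5 N brings it down to a solid stop; friction holds it wherever it is left. Its cap is soft: it gives 0.4 mm per N (up to 6 mm, not counted here) and recovers, so a slow push (15 mm/s) stopped at 6 to 8 N is enough and gentle.
- oblong_key_top (a point): Centre of the flat top of that key's dark grey rubber cap, 28 mm across; untouched, 53 mm above the counter while the key is up (19 mm above the housing's top) and 47 mm when it is down (13 mm above the housing).
- small_timer: Small round timer: white plastic disc 50 mm in diameter, housing 34 mm high, about 0.25 kg, standing loose on the counter on a rubber foot; small dark display on one side. Origin at the centre of its underside, z up; any yaw.
- small_key (a joint): Travel of its key, a round plunger in the middle of the timer's top: 0 = up, 0.006 = fully down (m). About 3 N starts it moving, about 5 N brings it down to a solid stop; friction holds it wherever it is left. Its cap is soft: it gives 0.4 mm per N (up to 6 mm, not counted here) and recovers, so a slow push (15 mm/s) stopped at 6 to 8 N is enough and gentle.
- small_key_top (a point): Centre of the flat top of that key's dark grey rubber cap, 28 mm across; untouched, 53 mm above the counter while the key is up (19 mm above the housing's top) and 47 mm when it is down (13 mm above the housing).
- square_timer: Square timer, not to be used: white plastic box 60 x 60 mm, housing 34 mm high, about 0.25 kg, standing loose on the counter on a rubber foot; small dark display on one side. Origin at the centre of its underside, z up; any yaw.
- square_key (a joint): Travel of its key, a round plunger in the middle of the timer's top: 0 = up, 0.006 = fully down (m). About 3 N starts it moving, about 5 N brings it down to a solid stop; friction holds it wherever it is left. Its cap is soft: it gives 0.4 mm per N (up to 6 mm, not counted here) and recovers, so a slow push (15 mm/s) stopped at 6 to 8 N is enough and gentle.
- square_key_top (a point): Centre of the flat top of that key's dark grey rubber cap, 28 mm across; untouched, 53 mm above the counter while the key is up (19 mm above the housing's top) and 47 mm when it is down (13 mm above the housing).
- soup_pot: Steel soup pot with lid, 176 mm across, 150 mm high with its knob, heavy, side handles reaching 117 mm from the axis. Origin at the centre of its underside. Stays put.
- bowl_stack: Stack of five white bowls, 116 mm across, 102 mm high. Origin at the centre of its underside. Stays put.
- tumbler: Clear plastic cup, 68 mm across the rim, 85 mm high, light. Origin at the centre of its underside. Stays put.
- rice_paddle: White rice paddle lying flat, 210 mm long along its x, handle to -x, under 40 mm high. Stays put.
Not all that is in view belongs to the job. What is shaped like the small_timer but blue or red is not meant.

How it is judged (in metres and radians):
On the way, in this order (a step that is already met when the one before it is completed fails the run):
1. the key of the large round timer is pressed down (value of joint big_key above 0.004 m), for 0.1 s.
2. the key of the oblong timer is pressed down (value of joint oblong_key above 0.004 m), for 0.1 s.
3. the key of the small round timer is pressed down (value of joint small_key above 0.004 m), for 0.1 s.
At the end, for the whole second after the job is handed in: The keys of the large round, oblong and small round timers are down by more than 4 of their 6 mm, the square timer's key is up (within 1.5 mm); all timers stand level (within 0.1 rad), at rest, within 20 mm of where they started, and pot, bowls, cup and paddle are within 20 mm of theirs (value of joint each of big_key, oblong_key, small_key above 0.004 m and value of joint square_key below 0.0015 m and distance of each of big_timer, oblong_timer, small_timer, square_timer, soup_pot, bowl_stack, tumbler, rice_paddle from where it was at the start of the episode below 0.02 m and angle between each of big_timer, oblong_timer, small_timer, square_timer's own z axis and vertical below 0.1 rad and linear speed of each of big_timer, oblong_timer, small_timer, square_timer below 0.02 m/s); the robot touches nothing.
It fails at once if a key is pressed (more than 2 mm) before the one before it in the order is down (4 mm) ((value of joint oblong_key above 0.002 m and value of joint big_key below 0.004 m) or (value of joint small_key above 0.002 m and value of joint oblong_key below 0.004 m)).
It fails at once if the square timer's key is pressed (more than 1.5 mm) (value of joint square_key above 0.0015 m).
It fails at once if a timer is lifted (more than 6 mm), tipped (more than 0.2 rad) or shifted (more than 20 mm) (height (world z) of any of big_timer, oblong_timer, small_timer, square_timer above 0.006 m or angle between any of big_timer, oblong_timer, small_timer, square_timer's own z axis and vertical above 0.2 rad or distance of any of big_timer, oblong_timer, small_timer, square_timer from where it was at the start of the episode above 0.02 m).
It fails at once if a timer is struck or pressed hard (more than 25 N) (contact force between any of the fingers, the arm and big_timer above 25 N or contact force between any of the fingers, the arm and oblong_timer above 25 N or contact force between any of the fingers, the arm and small_timer above 25 N or contact force between any of the fingers, the arm and square_timer above 25 N).
It fails at once if pot, bowls, cup or paddle moved by more than 20 mm (distance of any of soup_pot, bowl_stack, tumbler, rice_paddle from where it was at the start of the episode above 0.02 m).
It also fails if it takes over 48 s, if anything falls off the work surface, if the arm or the gripper's body presses on something with over 40 N, if the wrist force passes 120 N, or if a joint passes its speed limit or range.

## Robot

A 6-joint arm with a two-finger parallel gripper is mounted at the origin on the work surface. World frame = base frame: x ahead of the robot, y to its left, z up, the work surface at z = 0. Lengths are in mm, angles in rad, forces in N, time in s.
With the tool pointing down it reaches from about 350 to 775 mm from the base axis. Payload 7.3 kg.
Tool frame: the origin (TCP) lies midway between the tips of the shut fingers; the grasp point (between the pads) lies 19 mm behind it; x points along the fingers, y is the direction in which the jaws open and shut, and the axes are right-handed (so a half turn about x gives the same grasp; the last joint's range is limited). The gripper opens to 92 mm and grips with 3 to 60 N. Pads are 19 mm wide; open, the fingers measure 130 mm over their backs; the gripper's body (75 mm by 190 mm) begins 47 mm behind the grasp point.
Start: joints at [-1.466, 0.342, 1.524, -0, 1.275, -0.146], TCP at [130.316, -508.589, 226.741] pointing down, gripper open.
Joint ranges: [-2.53, 2.53], [-0.77, 2.02], [0.04, 2.7], [-1, 4.14], [0.28, 2.66], [-3.11, 3.11]. Speed limits (rad/s): [2.57, 2.57, 3.14, 3.14, 3.14, 3.14].

## Interface

Orientations are given as [roll, pitch, yaw] about the fixed x, y, z axes, in that order (R = Rz(yaw) Ry(pitch) Rx(roll)).
In Python, from plant import get_obs, capture, close_job gives the robot as it stands. The module is installed in compiled form; this text tells all that it offers.
- The arm moves only by the tool send_rows, never from a script. Its argument "moves" is a list of rows, each a list of 4 numbers: the shift along the tool's x, y, z in mm, then the turn about the tool's x in degrees. In form: [[tx, ty, tz, yaw], ...]. A call has 1 to 8 rows; each row shifts and turns the commanded pose from where the row before left it, along the tool's axes as they then stand; what a row does not reach is not made up. A row lasts 1/8 s, in which the tool goes at most 62.5 mm and 10.7 degrees, less where a joint would pass 70% of its speed; a pose out of reach is approached as far as the arm can. A call with a gripper value outside its range is refused whole. "hand" is the opening, from 0 (shut) to 1 (fully open), set as the call begins (left out, the last holds). The fingers move at their own pace and stop on an object; the grip force is fixed at half the most. Time passes only in rows, so rows that do not move let the fingers close. It gives the time, the measured TCP pose, the force and the opening at its end, in the units of the state.
- get_obs(): the state, without advancing time (a new reading comes with each control period).
- capture(name): name is "side" or "top"; returns a dict with "image" (420x560x3 uint8, red, green, blue), "K" (3x3 intrinsics, pixels), "position" and "attitude" of the camera in the world. Camera axes: x right, y down, z forward; pixel columns grow to the right and rows downward; lengths in mm; the calibration is good to about 2 mm. A picture is of the moment at which its call begins. There is no depth.
- close_job(): hands the job in, once; it reports no verdict.
The state is a dict: "time": time; "joint_positions": joint angles; "dq": joint speeds; "tau": joint torques, N m; "tool_pos": TCP position; "tcp_rot": TCP orientation; "contact_force": force on the tool from outside, world axes, zero at the start; "moment": the same for the moment, N m; "grip_width": finger opening in mm.
Only numpy, scipy, OpenCV 4.12 (cv2) and the standard library are available. Lean on these libraries where they do the work, as an engineer would, in place of code of your own. Each camera call takes 0.05 s, during which the arm holds its last target. There are 200 camera calls.

## Working session

There is one attempt and no reset: what is moved stays moved. The work goes in short steps, Python scripts to look and compute and a tool call to move; the robot and the scene stay as the last step left them, time stands still between calls to the robot, and variables do not carry over. Pictures are saved under pics/ and viewed, about 8 in all and at most 12, crops included, and the job is handed in when it is done.

Besides the shell and the picture viewer there is one more tool, called after "Emit:" as name(argument=value, ...) on one line, values as JSON. send_rows: Moves the arm, as the interface text tells. Its arguments: {"type":"object","properties":{"moves":{"type":"array","items":{"type":"array","items":{"type":"number"}}},"hand":{"type":"number"}},"required":["moves"]}

```bash
mkdir -p pics; python3 - <<'E'
from plant import *
import cv2,pickle
o=get_obs();print({k:o[k] for k in("time","tool_pos","tcp_rot","contact_force","grip_width")})
d={}
for n in("top","side"):
    c=capture(n);d[n]=c;print(n,c["K"],c["position"],c["attitude"])
    cv2.imwrite(f"pics/{n}0.png",c["image"][:,:,::-1])
pickle.dump(d,open("c0.pkl","wb"))
E
```

```text
{'time': 0.0, 'tool_pos': array([ 130.27941106, -508.15310401,  226.04114406]), 'tcp_rot': array([-1.73181098,  1.56925422,  1.66056601]), 'contact_force': array([ 0.34477255,  0.09498168, -0.6505037 ]), 'grip_width': 91.76093382630673}
top [[484.88490773   0.         279.73162101]
 [  0.         484.88490773 216.59136308]
 [  0.           0.           1.        ]] [ 4.14748996e+02 -1.67588358e-01  1.26230787e+03] [-2.98107028e+00 -1.83529891e-03 -1.58472404e+00]
side [[536.62804477   0.         281.09961258]
 [  0.         536.62804477 218.04212337]
 [  0.           0.           1.        ]] [245.84414287 671.37440015 954.81637268] [-2.42759434 -0.01240368 -2.63513368]
```

View pics/top0.png

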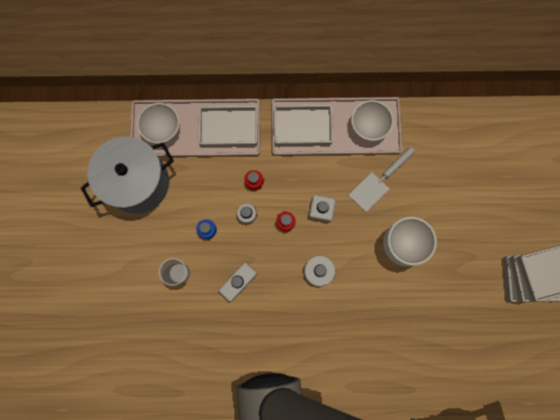

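View pics/side0.png

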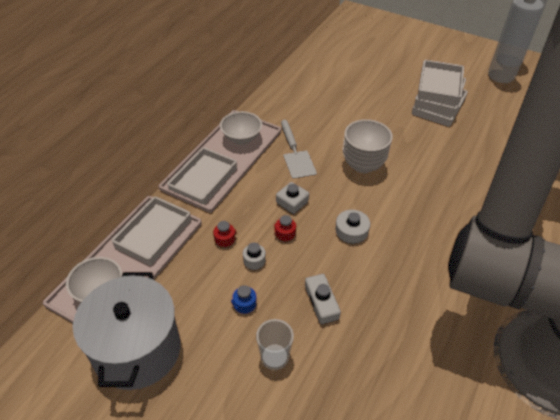

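Top view: the big key is near (320,270), oblong (237,282), small (246,213) and square (322,208). In the side view they are near (353,219), (322,292), (254,250) and (292,190). The blue and red look-alikes stand beside the small timer. Next I'll measure the key centroids in both views.

```bash
cat > h.py <<'E'
import numpy as np,cv2
from scipy.spatial.transform import Rotation as Ro
def ray(c,u,v):
    R=Ro.from_euler("xyz",c["attitude"]).as_matrix()
    return np.array(c["position"]),R@np.linalg.inv(c["K"])@[u,v,1]
def onz(c,uv,z):
    p,d=ray(c,*uv);return p+d*(z-p[2])/d[2]
def tri(c1,a,c2,b):
    p,d=ray(c1,*a);q,e=ray(c2,*b)
    s=np.linalg.lstsq(np.c_[d,-e],q-p,rcond=None)[0]
    x,y=p+s[0]*d,q+s[1]*e
    return (x+y)/2,np.linalg.norm(x-y)
def key(c,u,v,r=9,thr=105):
    im=c["image"].astype(int);w=im[v-r:v+r+1,u-r:u+r+1]
    m=((w.max(2)<thr)&(w.max(2)-w.min(2)<25)).astype(np.uint8)
    n,l,st,ce=cv2.connectedComponentsWithStats(m)
    i=1+np.argmax(st[1:,4]);return ce[i]+[u-r,v-r],st[i]
E
python3 - <<'E'
import pickle;from h import *
d=pickle.load(open("c0.pkl","rb"));T,S=d["top"],d["side"]
for n,a,b in[("big",(320,270),(353,219)),("obl",(237,282),(322,292)),("small",(246,213),(254,250)),("sq",(322,208),(292,190))]:
    ka,sa=key(T,*a);kb,sb=key(S,*b)
    print(n,ka.round(1),sa[2:],kb.round(1),sb[2:],onz(T,ka,53).round(1),onz(S,kb,53).round(1),[np.round(x,1) for x in tri(T,ka,S,kb)])
def up(c,x,y,s=13,w=24):
    return cv2.resize(c["image"][y-w:y+w,x-w:x+w,::-1],None,fx=8,fy=8,interpolation=cv2.INTER_NEAREST)[:380,:390]
cv2.imwrite("pics/z.png",cv2.hconcat([up(T,237,282),up(S,322,292)]))
E
```

```text
big [319.  270.9] [12 13 74] [353.  220.2] [ 14  13 145] [ 472.7 -100.7   53. ] [473.1 -90.8  53. ] [array([ 474.8, -101.4,   40.9]), np.float64(3.0)]
obl [236.9 281.6] [ 13  14 109] [322.5 293.3] [ 16  16 170] [449.2 103.1  53. ] [447.8 114.7  53. ] [array([450.5, 104.7,  37.2]), np.float64(1.8)]
small [245.9 212.8] [ 13  12 102] [253.6 250.8] [ 15  14 160] [621.3  80.4  53. ] [621.3  91.3  53. ] [array([625.4,  81.9,  39. ]), np.float64(3.4)]
sq [321.4 208.1] [12 12 68] [292.2 191.3] [ 13  13 130] [ 630.9 -111.    53. ] [ 632.6 -102.1   53. ] [array([ 634.8, -111.3,   42.8]), np.float64(4.4)]
```

View pics/z.png

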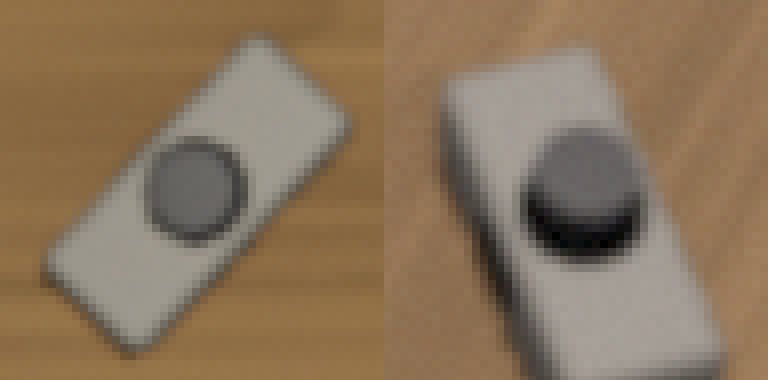

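The zoom shows the lit flat cap top plus a darker skirt, and the skirt biases the mask. I'll mask only the top face with a brightness band.

```bash
cat >> h.py <<'E'
def key2(c,u,v,r=8):
    w=c["image"].astype(int)[v-r:v+r+1,u-r:u+r+1];g=w.mean(2)
    t=np.median(w[r-3:r+2,r-2:r+3].mean(2))
    m=(abs(g-t)<16).astype(np.uint8);m=cv2.morphologyEx(m,cv2.MORPH_OPEN,np.ones((3,3),np.uint8))
    n,l,st,ce=cv2.connectedComponentsWithStats(m,connectivity=4)
    i=l[r-1,r];return ce[i]+[u-r,v-r],st[i][2:],t
E
python3 - <<'E'
import pickle;from h import *
d=pickle.load(open("c0.pkl","rb"));T,S=d["top"],d["side"]
for n,a,b in[("big",(320,270),(353,218)),("obl",(237,281),(322,290)),("small",(246,213),(254,249)),("sq",(322,207),(292,189))]:
    ka,sa,t=key2(T,*a);kb,sb,t2=key2(S,*b)
    print(n,ka.round(1),sa,t,kb.round(1),sb,t2,onz(T,ka,53).round(1),onz(S,kb,53).round(1),[np.round(x,1) for x in tri(T,ka,S,kb)])
E
```

```text
big [320.7 269.7] [10 10 84] 104.33333333333333 [354.  216.5] [11  8 69] 96.66666666666667 [ 475.6 -104.9   53. ] [ 475.9 -101.9   53. ] [array([ 476.3, -105.1,   49.5]), np.float64(1.0)]
obl [235.9 280.7] [11 10 88] 101.66666666666667 [323.  288.8] [13 10 98] 101.0 [451.3 105.5  53. ] [451.7 104.8  53. ] [array([451.3, 105.4,  54. ]), np.float64(0.1)]
small [245.3 210.9] [11  9 79] 101.66666666666667 [253.6 246.2] [ 12  10 100] 100.0 [626.2  81.9  53. ] [627.5  80.7  53. ] [array([626.3,  81.9,  54.9]), np.float64(0.9)]
sq [323.1 205.7] [10 10 79] 103.33333333333333 [292.7 187.1] [10  7 63] 97.0 [ 637.  -115.4   53. ] [ 638.1 -114.6   53. ] [array([ 637.7, -115.3,   52.3]), np.float64(1.3)]
```

```bash
cat >> h.py <<'E'
K={"big":(475.8,-104),"obl":(451.4,105.2),"small":(626.7,81.5)}
def go(n,z):
    from plant import get_obs
    o=get_obs();R=Ro.from_euler("xyz",o["tcp_rot"]).as_matrix()
    print(round(o["time"],2),"pos",o["tool_pos"].round(1),"F",o["contact_force"].round(2),"w",round(o["grip_width"],1),"tool shift",(R.T@(np.r_[K[n],z]-o["tool_pos"])).round(1));return R
E
python3 -c "
from h import *
print(go('big',100).round(3))"
```

```text
0.1 pos [ 130.3 -508.2  226.1] F [-0.2  -0.07  0.58] w 91.9 tool shift [ 126.6 -305.7 -435. ]
[[-0.     0.248 -0.969]
 [ 0.001 -0.969 -0.248]
 [-1.    -0.001 -0.   ]]
```

Emit:
send_rows(moves=[[0, 0, 0, 0]], hand=0)

```text
time: 0.22
tool_pos: [130.3, -508.4, 226.4]
tcp_rot: [-1.721, 1.57, 1.671]
contact_force: [0.3, 0.3, -0.3]
grip_width: 85.6
```

Emit:
send_rows(moves=[[0, -20, -28, 0], [0, -38, -54, 0], [0, -38, -54, 0], [0, -38, -54, 0], [0, -38, -54, 0], [0, -38, -54, 0], [0, -38, -54, 0], [0, -20, -28, 0]])

```text
time: 1.23
tool_pos: [419.5, -168.3, 226.8]
tcp_rot: [-3.099, 1.57, 0.296]
contact_force: [0.3, -0.4, -0.2]
grip_width: 6.4
```

Emit:
send_rows(moves=[[10, -19, -28, 0], [10, -19, -27, 0], [30, 0, 0, 0], [30, 0, 0, 0], [20, 0, 0, 0], [0, 0, 0, 0], [0, 0, 0, 0]])

```text
time: 2.1
tool_pos: [462.5, -120.5, 127.5]
tcp_rot: [2.406, 1.57, -0.484]
contact_force: [-0.9, -0.5, -0.0]
grip_width: 0.2
```

```bash
python3 - <<'E'
from h import *
from plant import capture
go('big',100)
for n in("top","side"):
    c=capture(n);a=c["image"][:,:,::-1]
    x,y=((320,262),(353,215))[n=="side"]
    globals()[n]=cv2.resize(a[y-38:y+38,x-38:x+38],None,fx=5,fy=5,interpolation=cv2.INTER_CUBIC)
cv2.imwrite("pics/b1.png",cv2.hconcat([top,side]))
E
```

```text
2.1 pos [ 462.5 -120.5  127.5] F [-0.87 -0.51 -0.01] w 0.2 tool shift [ 27.5 -12.7 -17. ]
```

View pics/b1.png

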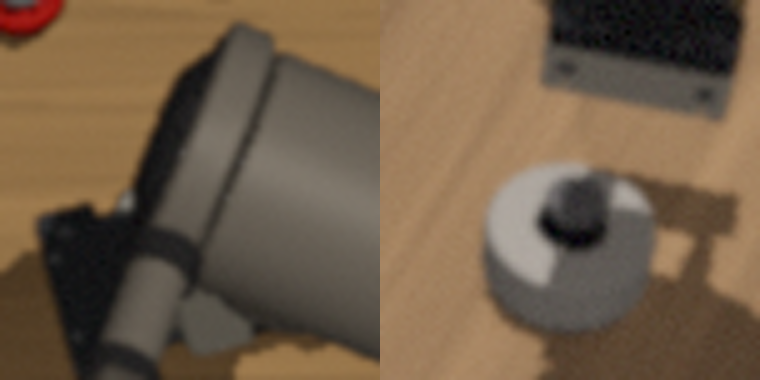

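The big key in the side crop is clear and the arm covers the top view. The fingertips lie outside the crop, so I'll project the TCP and check against a full side frame.

```bash
python3 - <<'E'
from h import *
from plant import capture,get_obs
c=capture("side");p=get_obs()["tool_pos"]
R=Ro.from_euler("xyz",c["attitude"]).as_matrix()
q=c["K"]@(R.T@(p-c["position"]));u,v=q[:2]/q[2];print(u,v)
a=c["image"][100:300,250:450,::-1].copy()
a=cv2.resize(a,None,fx=3,fy=3);cv2.drawMarker(a,(int((u-250)*3),int((v-100)*3)),(0,255,0),0,12,1);cv2.imwrite("pics/b2.png",a)
E
```

```text
367.20235404409385 190.2041483502733
```

View pics/b2.png

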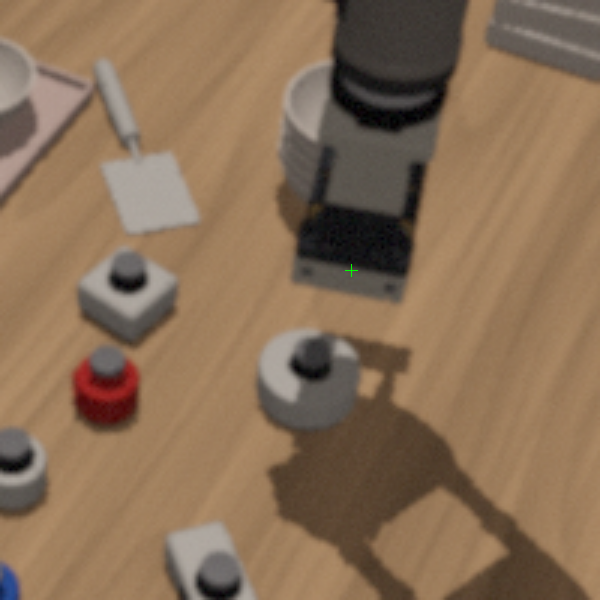

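The gripper body's near end hides the fingers from this camera, so I'll rely on the measured TCP. The remaining path is clear. I'll centre over the big key and then descend slowly.

Emit:
send_rows(moves=[[0, -6, -8, 0], [0, -6.7, -9, 0], [25, 0, 0, 0], [25, 0, 0, 0], [10, 0, 0, 0], [0, 0, 0, 0], [0, 0, 0, 0]])

```text
time: 3.12
tool_pos: [476.0, -103.9, 67.5]
tcp_rot: [2.472, 1.569, -0.418]
contact_force: [0.3, -0.4, 0.1]
grip_width: 0.3
```

```bash
python3 -c "
from h import *
go('big',53)"
```

```text
3.12 pos [ 476.  -103.9   67.5] F [ 0.28 -0.38  0.12] w 0.3 tool shift [14.5  0.   0.3]
```

Emit:
send_rows(moves=[[5, 0, 0, 0], [5, 0, 0, 0], [1.9, 0, 0, 0], [1.9, 0, 0, 0], [1.9, 0, 0, 0], [1.9, 0, 0, 0], [0, 0, 0, 0]])

```text
time: 4.0
tool_pos: [475.3, -103.8, 49.1]
tcp_rot: [1.468, 1.571, -1.423]
contact_force: [-1.2, 1.0, 3.8]
grip_width: 0.8
```

Emit:
send_rows(moves=[[1.9, 0, 0, 0], [1.9, 0, 0, 0], [0, 0, 0, 0]])

```text
time: 4.38
tool_pos: [475.3, -103.8, 45.3]
tcp_rot: [1.058, 1.571, -1.833]
contact_force: [-2.6, -0.4, 5.5]
grip_width: 0.2
```

Emit:
send_rows(moves=[[1.2, 0, 0, 0], [0, 0, 0, 0]])

```text
time: 4.62
tool_pos: [475.4, -103.9, 44.3]
tcp_rot: [1.875, 1.571, -1.015]
contact_force: [-2.0, -0.3, 8.0]
grip_width: 0.5
```

8 N, and the last 1 mm raised the force at the cap's own stiffness, so the key is on its stop. Retracting.

Emit:
send_rows(moves=[[-3, 0, 0, 0], [-15, 0, 0, 0], [-25, 0, 0, 0], [-12, 0, 0, 0], [0, 0, 0, 0]])

```text
time: 5.25
tool_pos: [475.9, -104.0, 100.0]
tcp_rot: [2.503, 1.568, -0.387]
contact_force: [-0.0, 0.8, -0.3]
grip_width: 0.7
```

```bash
python3 -c "
from h import *
go('obl',67)"
```

```text
5.25 pos [ 475.9 -104.   100. ] F [-0.02  0.8  -0.34] w 0.7 tool shift [  32.8 -208.8  -28.1]
```

Emit:
send_rows(moves=[[0, -20, -3, 0], [0, -40, -5, 0], [0, -45, -6, 0], [0, -45, -6, 0], [0, -39, -5, 0], [0, -20, -3, 0], [0, 0, 0, 0], [0, 0, 0, 0]])

```text
time: 6.25
tool_pos: [450.4, 105.1, 98.6]
tcp_rot: [0.188, 1.57, -2.703]
contact_force: [0.2, -0.6, -0.7]
grip_width: 0.5
```

```bash
python3 - <<'E'
from h import *
from plant import capture
import pickle
go('obl',67)
S=capture("side");T=capture("top");pickle.dump({"side":S,"top":T},open("c1.pkl","wb"))
for c,a in((T,(320,270)),(S,(353,218))):
    k,s,t=key2(c,*a);print(k.round(1),s,t)
cv2.imwrite("pics/o.png",cv2.hconcat([cv2.resize(c["image"][y-40:y+40,x-40:x+40,::-1],(390,390),interpolation=cv2.INTER_CUBIC) for c,x,y in((T,320,270),(S,345,240))]))
E
```

```text
6.25 pos [450.4 105.1  98.6] F [ 0.16 -0.6  -0.68] w 0.5 tool shift [31.6  0.1 -1. ]
[320. 270.] [ 9  9 69] 108.33333333333333
[352.  217.9] [ 7  5 21] 38.666666666666664
```

View pics/o.png

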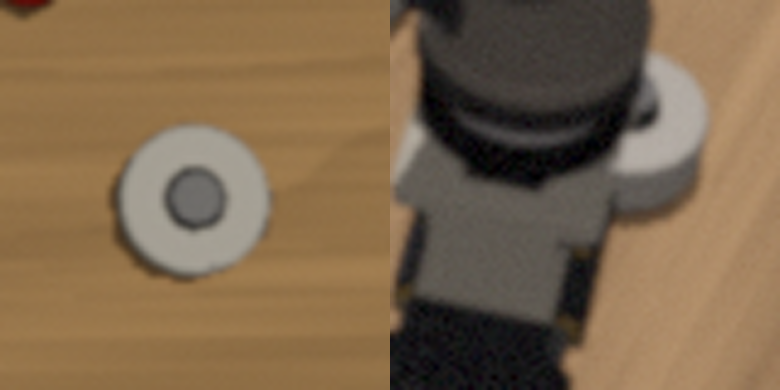

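The top crop shows the big timer in place, level, with its key centre now at (320.0,270.0). The side view is covered by the arm here. Next is the oblong key.

Emit:
send_rows(moves=[[15, 0, -1, 0], [18, 0, 0, 0], [7, 0, 0, 0], [1.9, 0, 0, 0], [1.9, 0, 0, 0], [1.9, 0, 0, 0], [1.9, 0, 0, 0], [0, 0, 0, 0]])

```text
time: 7.35
tool_pos: [451.9, 105.9, 51.7]
tcp_rot: [2.785, 1.57, -0.106]
contact_force: [-0.4, -0.5, 2.4]
grip_width: 0.6
```

Emit:
send_rows(moves=[[1.9, 0, 0, 0], [1.9, 0, 0, 0], [1.5, 0, 0, 0], [1, 0, 0, 0], [0, 0, 0, 0]])

```text
time: 7.98
tool_pos: [451.8, 105.9, 45.2]
tcp_rot: [2.797, 1.57, -0.093]
contact_force: [0.6, 0.2, 5.5]
grip_width: 0.4
```

Emit:
send_rows(moves=[[1.2, 0, 0, 0], [0, 0, 0, 0]])

```text
time: 8.22
tool_pos: [451.9, 105.9, 44.3]
tcp_rot: [2.828, 1.57, -0.063]
contact_force: [0.1, -0.6, 7.0]
grip_width: 0.4
```

Emit:
send_rows(moves=[[-3, 0, 0, 0], [-15, 0, 0, 0], [-25, 0, 0, 0], [-12, 0, 0, 0], [0, 0, 0, 0]])

```text
time: 8.85
tool_pos: [451.7, 105.9, 99.2]
tcp_rot: [2.896, 1.57, 0.005]
contact_force: [-0.7, 0.4, 0.0]
grip_width: 0.4
```

```bash
python3 -c "
from h import *
go('small',67)"
```

```text
8.85 pos [451.7 105.9  99.2] F [-0.67  0.42  0.05] w 0.4 tool shift [  32.4   67.  -163.5]
```

Emit:
send_rows(moves=[[0, 8, -20, 0], [0, 15, -36, 0], [0, 18, -44, 0], [0, 16, -40, 0], [0, 10, -23.5, 0], [0, 0, 0, 0], [0, 0, 0, 0]])

```text
time: 9.72
tool_pos: [625.1, 81.7, 97.8]
tcp_rot: [-0.257, 1.568, 3.136]
contact_force: [-0.3, 0.3, 0.9]
grip_width: 0.5
```

```bash
python3 -c "
from h import *
go('small',67)"
```

```text
9.72 pos [625.1  81.7  97.8] F [-0.28  0.28  0.89] w 0.5 tool shift [30.8  0.6 -1.6]
```

Emit:
send_rows(moves=[[15, 0.5, -1.5, 0], [18, 0, 0, 0], [6, 0, 0, 0], [1.9, 0, 0, 0], [1.9, 0, 0, 0], [1.9, 0, 0, 0], [1.9, 0, 0, 0], [0, 0, 0, 0]])

```text
time: 10.72
tool_pos: [628.3, 81.4, 52.7]
tcp_rot: [2.712, 1.57, -0.178]
contact_force: [0.4, 0.6, 1.8]
grip_width: 0.3
```

Emit:
send_rows(moves=[[1.9, 0, 0, 0], [1.9, 0, 0, 0], [1.9, 0, 0, 0], [1.5, 0, 0, 0], [0, 0, 0, 0]])

```text
time: 11.35
tool_pos: [628.4, 81.4, 45.3]
tcp_rot: [2.692, 1.57, -0.199]
contact_force: [-0.2, -0.2, 5.6]
grip_width: -0.1
```

Emit:
send_rows(moves=[[1.2, 0, 0, 0], [0, 0, 0, 0]])

```text
time: 11.6
tool_pos: [628.4, 81.4, 44.4]
tcp_rot: [2.748, 1.57, -0.142]
contact_force: [-0.3, 0.8, 5.5]
grip_width: 0.2
```

Force readings are noisy, so I'll press slightly further to be sure.

Emit:
send_rows(moves=[[0.6, 0, 0, 0], [0, 0, 0, 0]])

```text
time: 11.85
tool_pos: [628.4, 81.4, 44.0]
tcp_rot: [2.783, 1.57, -0.108]
contact_force: [-0.9, -0.5, 8.0]
grip_width: 0.6
```

Emit:
send_rows(moves=[[-3, 0, 0, 0], [-15, 0, 0, 0], [-35, 0, 0, 0], [-45, 0, 0, 0], [-45, 0, 0, 0], [-15, 0, 0, 0]])

```text
time: 12.6
tool_pos: [629.1, 81.5, 204.9]
tcp_rot: [2.884, 1.566, -0.007]
contact_force: [-0.7, -0.4, -0.3]
grip_width: 0.3
```

Emit:
send_rows(moves=[[0, 20, 28, 0], [0, 38, 54, 0], [0, 38, 54, 0], [0, 38, 54, 0], [0, 38, 54, 0], [0, 38, 54, 0], [0, 30, 40, 0], [0, 0, 0, 0]])

```text
time: 13.6
tool_pos: [369.5, -223.3, 200.8]
tcp_rot: [-0.649, 1.569, 2.738]
contact_force: [-0.0, 0.7, -0.0]
grip_width: 0.7
```

Emit:
send_rows(moves=[[0, 30, 40, 0], [0, 30, 40, 0], [0, 30, 40, 0], [0, 30, 40, 0], [0, 0, 0, 0], [0, 0, 0, 0]])

```text
time: 14.35
tool_pos: [247.1, -376.3, 200.8]
tcp_rot: [-1.717, 1.569, 1.676]
contact_force: [0.2, -0.1, -0.0]
grip_width: 0.4
```

```bash
python3 - <<'E'
from h import *
from plant import capture
import pickle
d=pickle.load(open("c0.pkl","rb"))
go('big',53)
S=capture("side");T=capture("top")
for n,a,b in[("big",(320,270),(353,218)),("obl",(237,281),(322,290)),("small",(246,212),(254,249)),("sq",(322,207),(292,189))]:
    ka,sa,t=key2(T,*a);kb,sb,t2=key2(S,*b);p,e=tri(T,ka,S,kb);print(n,ka.round(1),sa,kb.round(1),sb,p.round(1),e.round(1))
cr=lambda c:c["image"][y-20:y+20,x-20:x+20,::-1]
rows=[]
for src in(d["side"],S):
    rows.append(cv2.hconcat([cv2.resize(src["image"][y-20:y+20,x-20:x+20,::-1],(195,195),interpolation=cv2.INTER_CUBIC) for x,y in((353,222),(322,295),(254,252),(292,194))]))
cv2.imwrite("pics/f.png",cv2.vconcat(rows))
# change outside arm region
for n,c in(("side",S),("top",T)):
    m=(cv2.absdiff(c["image"],d[n]["image"]).max(2)>40).astype(np.uint8)
    k,l,st,ce=cv2.connectedComponentsWithStats(m);print(n,[s.tolist() for s in st[1:] if s[4]>12])
E
```

```text
14.35 pos [ 247.1 -376.3  200.8] F [ 0.19 -0.06 -0.01] w 0.4 tool shift [ 148.3 -206.7 -289.1]
big [320.5 269.8] [10  9 78] [353.6 218. ] [10  7 61] [ 476.4 -105.1   44. ] 1.4
obl [236.3 280.9] [11  9 81] [322.7 290.7] [12 10 98] [451.4 105.2  47. ] 0.5
small [245.4 211. ] [11 11 86] [253.3 248.4] [11 10 88] [627.4  82.1  47. ] 0.5
sq [323.1 205.6] [10 10 78] [292.8 187.2] [10  8 66] [ 637.7 -115.3   52.1] 0.9
side [[502, 0, 58, 138, 2633], [492, 165, 7, 18, 35], [470, 181, 20, 37, 269], [552, 180, 8, 9, 58], [486, 191, 4, 8, 24], [548, 191, 12, 32, 220], [476, 215, 5, 12, 31], [542, 219, 4, 9, 26], [448, 221, 25, 50, 431], [470, 223, 61, 55, 1626], [535, 235, 18, 21, 197], [249, 252, 10, 3, 16], [457, 252, 12, 24, 158], [531, 255, 29, 30, 576], [446, 274, 24, 48, 613], [472, 274, 62, 35, 1043], [318, 294, 8, 3, 13], [430, 310, 75, 37, 723], [429, 352, 113, 58, 2442], [527, 394, 27, 14, 111]]
top [[326, 350, 234, 70, 9087], [244, 371, 79, 49, 2184], [204, 377, 43, 43, 932], [251, 382, 12, 7, 41], [488, 402, 10, 6, 29], [411, 415, 25, 5, 52], [474, 415, 13, 5, 45], [488, 414, 15, 6, 50]]
```

View pics/f.png

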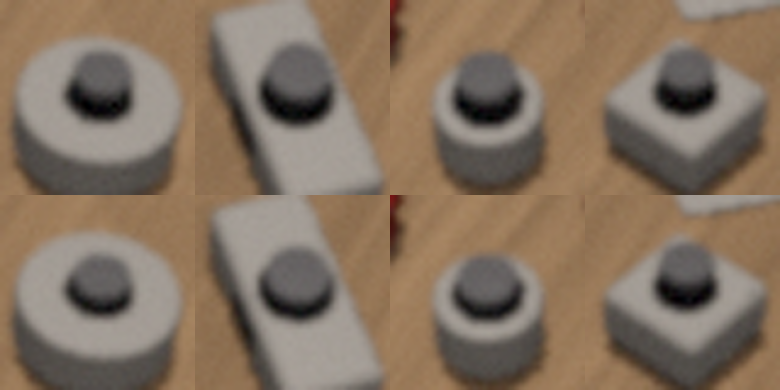

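Before (upper row) and after (lower row): the three keys are visibly lower, by about 5.5 to 8 mm in triangulated height. The square key is unchanged, and nothing else moved apart from the arm. Handing in.

```bash
python3 -c "
from plant import close_job
print(close_job())"
```

```text
the job is handed in; nothing more can be done
None
```

I pressed the large round, oblong and small round timers' keys in that order with the shut fingertips, slowly, stopping at about 7–8 N. I handed the job in at about 14.5 s of the 48 s, with the arm clear of everything.

The final pictures from both cameras showed:
- **Pressed keys:** the large, oblong and small key tops had dropped by about 5.5, 7 and 8 mm from their first measured heights. The expected travel is 6 mm, so the differences are measurement error. The large key read about 3–5 mm too low in both measurements (49.5 mm, then 44.0 mm).
- **Square key:** unchanged, 52.3 mm before and 52.1 mm after.
- **Everything else:** no change in either camera image apart from the arm and the pressed keys.

- **One disagreement:** near the end of the small key's press, one force reading stayed at about 5.5 N, so I pushed 0.6 mm further. It then read 8 N.
- **Not seen:** the gripper hid the fingertips from both cameras over the large key, so I did not see them touch a key. I relied on the measured tool position and force.

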